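# Lock the loaded drilling jig's swing clamp

### The job

Two identical drilling jigs are fixed to the bench, and only one has a wooden board lying in it. Clamp that board for drilling: turn the black bar knob of the loaded jig's swing clamp clockwise (seen from above) until it clicks past its detent and rests in its locked position, with the steel arm square across the board, then let go. Leave the clamp of the empty jig open, and leave the board lying in its jig.

Things in the scene. Friction and masses are not known exactly. Their poses are not given: they have to be found in the camera images.
- clamp (a joint): Swing clamp of the jig that holds the board: 0 = open seat (start), growing clockwise seen from above; 1.2 rad (69 deg) = locked seat, arm square across the board; hard stops at both. An over-centre spring detent resists (0.12 N m at first, easing) up to its dead point at 0.6, then snaps on by itself and holds at 1.2. The loaded jig may be the left or the right one.
- clamp_grip (a point): On the turning axis of that clamp's knob at grip height, 68 mm above the bench: a black bar 42 x 14 x 32 mm tall on a 40 mm disc, both turning; 11 mm below the bar's top, 19 mm above the disc. Turns with the knob: x runs level along the bar and the steel arm (reaches 66 mm from the axis, 18 wide, top face 41 mm above the bench) to the arm's tip; z up.
- board: Loose reddish-brown wooden board in the jig, 50 x 150 x 20 mm, two pencilled crosses on top; origin at the centre of its underside, y along it, z up. Its top is 32 mm above the bench; it lies between fence and stops with 1 to 2 mm play. Its middle is 62 mm from the knob's axis, where the arm points when locked; the arm clears it by 2.5 mm, its rubber pad just reaching the wood.
- spare_clamp (a joint): The same clamp on the empty twin jig; 0 = open, as it starts; leave it alone. Each jig is a fixed plywood plate 140 x 180 x 12 mm with dark wood fence and stops up to 30 mm above the bench; nothing on it is taller than the knob (79 mm).
There are look-alikes about, which are no part of the job. What is shaped like the part that bears spare_clamp but pink is not meant. What is shaped like the part that bears clamp but red is not meant.

How it is judged (in metres and radians):
At the end, for the whole second after the job is handed in: The loaded jig's clamp is at rest in its locked seat (joint at least 1.02 rad, locked being 1.2), the empty jig's clamp still open (under 0.3 rad), and the board still in its jig within 15 mm of where it started (value of joint clamp above 1.02 rad and velocity of joint clamp between -0.1 and 0.1 rad/s and value of joint spare_clamp below 0.3 rad and distance of board from where it was at the start of the episode below 0.015 m); the robot touches nothing.
It fails at once if the empty jig's clamp is turned past its click (value of joint spare_clamp above 0.6 rad).
It also fails if it takes over 32 s, if anything falls off the work surface, if the arm or the gripper's body presses on something with over 40 N, if the wrist force passes 120 N, or if a joint passes its speed limit or range.

### The arm

A 7-joint arm with a two-finger parallel gripper is mounted at the origin on the work surface. World frame = base frame: x ahead of the robot, y to its left, z up, the work surface at z = 0. Lengths are in m, angles in degrees, forces in N, time in s.
With the tool pointing down it reaches from about 0.4 to 0.875 m from the base axis. Payload 6.5 kg.
Tool frame: the origin (TCP) lies at the very end of the fingers, on their centre line; the grasp point (between the pads) lies 19 mm behind it; z points along the fingers, y is the direction in which the jaws open and shut (so a half turn about z gives the same grasp; the last joint's range is limited). The gripper opens to 88 mm and grips with 3 to 60 N. Pads are 18 mm wide; open, the fingers measure 123 mm over their backs; the gripper's body (75 mm by 187 mm) begins 45 mm behind the grasp point.
Start: joints at [65.879, 30.733, -0.252, 88.115, 0.149, 61.152, -4.079], TCP at [0.226, -0.61, 0.217] pointing down, gripper open.
Joint ranges: [-154.64, 154.64], [-21.42, 123.67], [-72.66, 72.17], [13.99, 137.28], [-74.86, 254.86], [10.95, 109.41], [-158.01, 158.01]. Speed limits (degrees/s): [136.94, 136.94, 180, 180, 180, 180, 180].

### API

Orientations are given as a 3x3 rotation matrix whose columns are the frame's x, y, z axes.
In Python, from cell import r, viewer gives the robot as it stands. The module is installed in compiled form; this text tells all that it offers.
- The arm moves only by the tool step_arm, never from a script. Its argument "plan" is a list of rows, each a list of 5 numbers: the shift along the tool's x, y, z in m, then the turn about the tool's z in units of 8 degrees (1.0 is 8 degrees), then the closure, from -1 (fully open) to 1 (shut), so that 0 is half open. A call has 1 to 8 rows; each row is the pose to reach, as a shift and turn from the pose commanded when the call began, along the tool's axes at that moment; what a row does not reach only later rows make up. A row lasts 1/10 s, in which the tool goes at most 50 mm and 8.59 degrees, less where a joint would pass 70% of its speed; a pose out of reach is approached as far as the arm can. A call with a gripper value outside its range is refused whole. The fingers move at their own pace and stop on an object; "newtons" is the grip in N (left out, the last holds). Time passes only in rows, so rows that repeat a pose let the fingers close. It gives the time, the measured TCP pose, the force and the opening at its end, in the units of the state.
- r.get_state(): the state, without advancing time (a new reading comes with each control period).
- viewer.camera(name): name is "side" or "top"; returns (picture, depth): 384x512x3 uint8, red, green, blue; 384x512 float32, m along the optical axis (not along the pixel's ray), 0 where there is no reading.
- viewer.get_calibration(name): a dict with "intrinsics" (3x3 intrinsics, pixels), "D" ([k1, k2, p1, p2, k3] as OpenCV has them; the pictures are not rectified), "pose" (4x4, takes a point from camera to world coordinates). Camera axes: x right, y down, z forward; pixel columns grow to the right and rows downward; lengths in m; the calibration is good to about 2 mm. A picture is of the moment at which its call begins. get_calibration takes no time and is no camera call.
- r.sign_off(): hands the job in, once; it reports no verdict.
Trained networks look in the newest picture that a camera, given by its name, has taken for a name from the list of things; names that differ only in an ending like _2 or _b are one class to them, and where a whole thing is asked for, a point or a joint stands for the part that bears it (a point fixed in the world has none). Each returns a list of dicts, best first, with "score" (0 to 1); they miss things now and then, are a little off and sometimes report something else, mostly with a low value. They report only what shows in the picture. A call takes as long as a camera call. They do not tell look-alikes from the thing itself.
- viewer.recognise(target, camera): "at" ([x, y, z] in m, in world coordinates, good to about 4 mm: the middle of the surface that is visible of it).
- viewer.masks_of(target, camera): "pixels" (384x512 bool, what is visible of it).
The state is a dict: "time": time; "joints": joint angles; "qd": joint speeds; "effort": joint torques, N m; "tool_pos": TCP position; "tcp_rot": TCP orientation; "wrist_force": force on the tool from outside, world axes, zero at the start; "ft_torque": the same for the moment, N m; "gripper_width": finger opening in m.
Only numpy, scipy, OpenCV 4.12 (cv2) and the standard library are available. Lean on these libraries where they do the work, as an engineer would, in place of code of your own. Each camera call takes 0.05 s, during which the arm holds its last target. There are 200 camera calls.

## Working session

There is one attempt and no reset: what is moved stays moved. The work goes in short steps, Python scripts to look and compute and a tool call to move; the robot and the scene stay as the last step left them, time stands still between calls to the robot, and variables do not carry over. Pictures are saved under pics/ and viewed, about 8 in all and at most 12, crops included, and the job is handed in when it is done.

Besides the shell and the picture viewer there is one more tool, called after "Emit:" as name(argument=value, ...), one argument or row to a line, values as JSON. step_arm: Moves the arm, as the interface text tells. Its arguments: {"type":"object","properties":{"plan":{"type":"array","items":{"type":"array","items":{"type":"number"}}},"newtons":{"type":"number"}},"required":["plan"]}

```bash
mkdir -p pics
python3 - <<'E'
from cell import r, viewer
import cv2,numpy as np
s=r.get_state();print(s['time'],s['tool_pos'],np.round(s['tcp_rot'],3).tolist(),s['gripper_width'])
for c in ('top','side'):
    p,d=viewer.camera(c); cv2.imwrite(f'pics/{c}0.png',cv2.resize(p[:,:,::-1],(768,576)))
    np.savez(f'{c}0.npz',p=p,d=d)
    for t in('clamp','spare_clamp','clamp_grip','board'):
        print(c,t,[(round(o['score'],2),np.round(o['at'],3).tolist()) for o in viewer.recognise(t,c)])
E
```

```text
0.0 [ 0.22557282 -0.6089014   0.21614165] [[0.938, 0.348, -0.001], [0.348, -0.938, 0.002], [-0.0, -0.002, -1.0]] 0.08799025732263496
top clamp [(0.74, [0.454, -0.182, 0.049]), (0.68, [0.203, -0.241, 0.046])]
top spare_clamp [(0.66, [0.492, 0.216, 0.046]), (0.65, [0.21, 0.269, 0.049])]
top clamp_grip [(0.89, [0.453, -0.182, 0.052]), (0.65, [0.209, -0.24, 0.048])]
top board [(0.92, [0.512, -0.189, 0.033])]
side clamp [(0.57, [0.455, -0.176, 0.049]), (0.56, [0.208, -0.239, 0.052])]
side spare_clamp [(0.82, [0.209, 0.282, 0.048]), (0.58, [0.494, 0.226, 0.046])]
side clamp_grip [(0.6, [0.457, -0.176, 0.049])]
side board [(0.64, [0.518, -0.182, 0.032])]
```

View pics/top0.png

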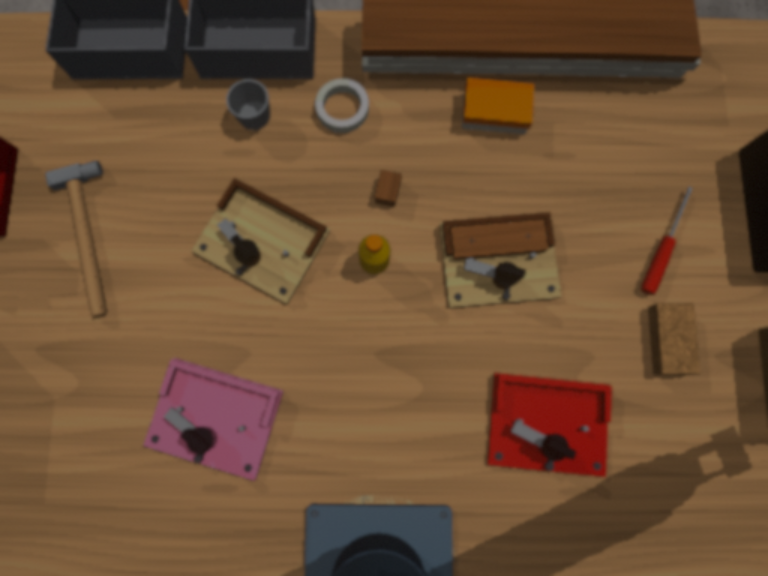

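View pics/side0.png

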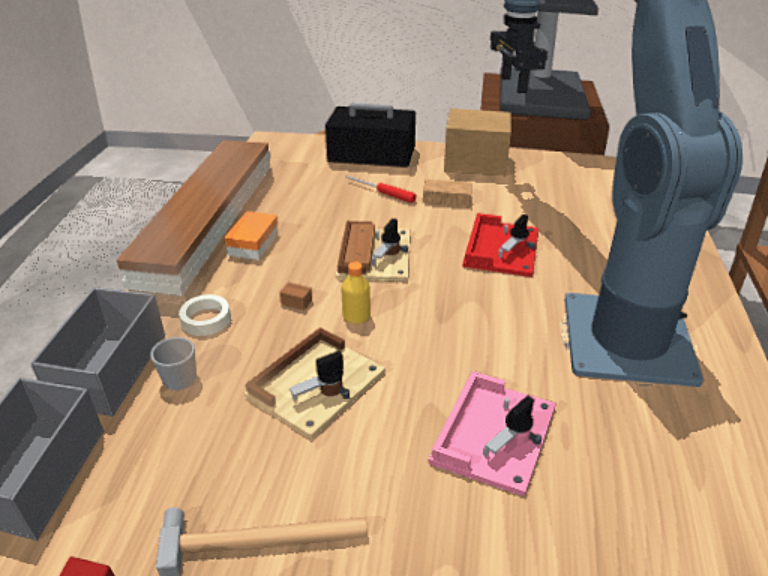

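The top view shows the loaded jig at right (knob near 508,274 in the doubled-size view, arm pointing left to 467,266). The board lies above it, at 500,238. The empty plywood jig is at left (245,250), and the pink and red look-alikes are in the lower row. Next I'll measure the knob axis and bar direction.

```bash
cat > h.py <<'E'
import numpy as np,cv2
from cell import r,viewer
def cloud(c,d):
    k=viewer.get_calibration(c);K=np.array(k['intrinsics']);D=np.array(k['D']);T=np.array(k['pose'])
    v,u=np.mgrid[:384,:512]
    n=cv2.undistortPoints(np.stack([u,v],-1).reshape(-1,1,2).astype(float),K,D).reshape(384,512,2)
    P=np.dstack([n[...,0]*d,n[...,1]*d,d]); return P@T[:3,:3].T+T[:3,3]
def line(Q):
    m=Q.mean(0);w,V=np.linalg.eigh(np.cov((Q-m).T));return m,np.degrees(np.arctan2(V[1,1],V[0,1])),np.sqrt(w)
E
python3 - <<'E'
from h import *
for c in('top','side'):
    z=np.load(c+'0.npz');p=z['p'].astype(int);d=z['d'];W=cloud(c,d)
    near=(abs(W[...,0]-.46)<.09)&(abs(W[...,1]+.18)<.09)&(d>0)
    for n,m in(('bar',near&(W[...,2]>.055)&(W[...,2]<.09)),('bartop',near&(W[...,2]>.073)&(W[...,2]<.09)),
       ('arm',near&(W[...,2]>.035)&(W[...,2]<.047)&(p.min(2)>75)&(p.max(2)-p.min(2)<35))):
        Q=W[m]
        if len(Q)>4: a=line(Q[:,:2]);print(c,n,len(Q),np.round(Q.mean(0),4),np.round(a[1],1),np.round(a[2]*3.46,4),'z',Q[:,2].min().round(4),Q[:,2].max().round(4),'box',cv2.minAreaRect(Q[:,:2].astype(np.float32)))
    ms=[o for o in viewer.masks_of('board',c)]
    Q=W[ms[0]['pixels']&(d>0)];Q=Q[abs(Q[:,2]-.032)<.006];print(c,'board',len(Q),line(Q[:,:2]),Q[:,2].mean(),cv2.minAreaRect(Q[:,:2].astype(np.float32)))
z=np.load('top0.npz')['p'][150:215,285:385,::-1];cv2.imwrite('pics/crop1.png',cv2.resize(z,None,fx=7,fy=7,interpolation=cv2.INTER_CUBIC))
E
```

```text
top bar 164 [ 0.4538 -0.1914  0.0737] 74.6 [0.015 0.043] z 0.0557 0.0826 box ((0.45560982823371887, -0.19294093549251556), (0.04233987256884575, 0.015051485039293766), 74.3314437866211)
top bartop 118 [ 0.455  -0.1926  0.0776] 74.8 [0.0141 0.0417] z 0.0731 0.0826 box ((0.45573532581329346, -0.19310615956783295), (0.04209034517407417, 0.014494827948510647), 74.92984771728516)
top arm 125 [ 0.4681 -0.1496  0.0405] 79.9 [0.0171 0.0415] z 0.0368 0.0447 box ((0.4675210416316986, -0.15087127685546875), (0.044211987406015396, 0.018320688977837563), 73.35852813720703)
top board 1309 (array([ 0.51641559, -0.18544526]), np.float64(95.58162886238084), array([0.01473853, 0.04393639])) 0.031328027598853316 ((0.5177168250083923, -0.18501706421375275), (0.05429525673389435, 0.1523544192314148), 4.508022785186768)
side bar 94 [ 0.4541 -0.1882  0.0725] 70.3 [0.0141 0.0458] z 0.0551 0.0841 box ((0.45443812012672424, -0.19265322387218475), (0.04437433183193207, 0.014615677297115326), 74.30933380126953)
side bartop 50 [ 0.4547 -0.191   0.0793] 71.4 [0.0149 0.0432] z 0.0732 0.0841 box ((0.4544493854045868, -0.19454216957092285), (0.04064946994185448, 0.014300315640866756), 70.49629211425781)
side arm 75 [ 0.4642 -0.1545  0.0416] 69.3 [0.0193 0.0612] z 0.0352 0.0458 box ((0.46326157450675964, -0.15990161895751953), (0.06102227047085762, 0.018876899033784866), 70.2091293334961)
side board 409 (array([ 0.51494063, -0.18444925]), np.float64(98.64252056510644), array([0.01406916, 0.04254165])) 0.03398037344933897 ((0.5164781808853149, -0.18856140971183777), (0.04994279891252518, 0.15762419998645782), 5.635267734527588)
```

View pics/crop1.png

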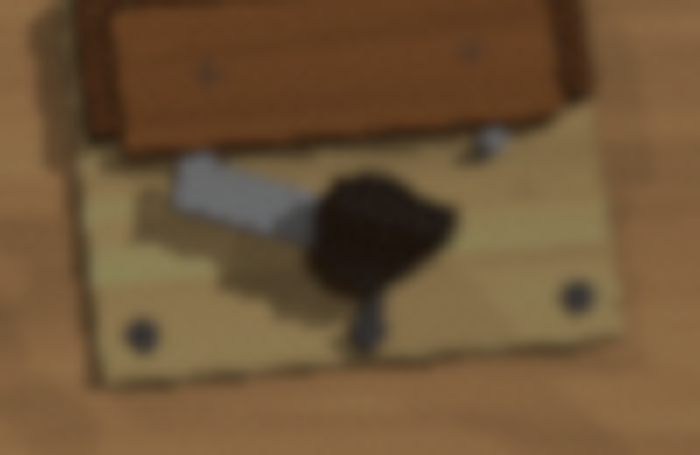

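Axis ≈ (0.4555, −0.193), bar at 74°, board normal ≈ 5.5°, so locked is about 69° clockwise, as the task text says. I'll move above the knob first.

Emit:
step_arm(
  plan=[
    [0.18,-0.155,0,-3.3,-1],
    [0.36,-0.31,0,-6.7,-1],
    [0.36,-0.31,0,-6.7,-1],
    [0.36,-0.31,0,-6.7,-1],
    [0.36,-0.31,0,-6.7,-1],
    [0.36,-0.31,0,-6.7,-1],
    [0.36,-0.31,0,-6.7,-1],
    [0.36,-0.31,0,-6.7,-1],
  ],
)

```text
time: 1.4
tool_pos: [0.42, -0.2578, 0.2174]
tcp_rot: [[0.276, 0.961, 0.001], [0.961, -0.276, -0.001], [-0.0, 0.001, -1.0]]
wrist_force: [0.7, -1.1, 0.2]
gripper_width: 0.0883
```

Emit:
step_arm(
  plan=[
    [0,0,0,0,-1],
  ],
)

```text
time: 1.5
tool_pos: [0.4231, -0.2526, 0.2176]
tcp_rot: [[0.266, 0.964, 0.003], [0.964, -0.266, 0.002], [0.003, 0.002, -1.0]]
wrist_force: [0.1, -0.8, -0.3]
gripper_width: 0.0876
```

Emit:
step_arm(
  plan=[
    [0.033,0.008,0.03,0,-1],
    [0.066,0.0155,0.06,0,-1],
    [0.066,0.0155,0.09,0,-1],
    [0.066,0.0155,0.115,0,-1],
    [0.066,0.0155,0.115,0,-1],
    [0.066,0.0155,0.115,0,-1],
  ],
)

```text
time: 2.1
tool_pos: [0.4525, -0.2008, 0.1024]
tcp_rot: [[0.277, 0.961, -0.0], [0.961, -0.277, 0.0], [-0.0, -0.0, -1.0]]
wrist_force: [0.1, 0.5, 1.2]
gripper_width: 0.0883
```

Run:
```python
from h import *
s=r.get_state();print(s['time'],s['tool_pos'],np.round(s['tcp_rot'],3).tolist(),s['joints'])
p,d=viewer.camera('side');W=cloud('side',d)
cv2.imwrite('pics/side1.png',cv2.resize(p[130:230,190:320,::-1],None,fx=6,fy=6,interpolation=cv2.INTER_CUBIC))
```

```text
2.1 [ 0.45251729 -0.20077045  0.10240139] [[0.277, 0.961, -0.0], [0.961, -0.277, 0.0], [-0.0, -0.0, -1.0]] [ 34.46456168  26.97384604 -19.47539209 115.39183492  13.67279896
  39.79962827  -9.72152047]
```

View pics/side1.png

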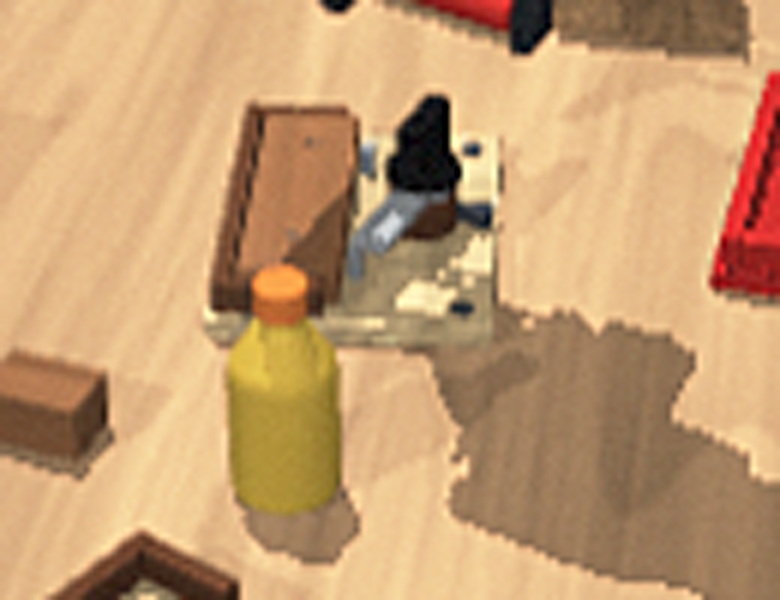

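The crop shows the knob, at about (430,140), but no gripper above it, where I expected one. I'll project the TCP and view the whole picture.

Run:
```python
from h import *
s=r.get_state();print(s['time'],s['tool_pos'])
for c in('side','top'):
    k=viewer.get_calibration(c);T=np.linalg.inv(np.array(k['pose']))
    P=np.array([s['tool_pos'],[.4555,-.193,.068]])
    print(c,cv2.projectPoints(P,cv2.Rodrigues(T[:3,:3])[0],T[:3,3],np.array(k['intrinsics']),np.array(k['D']))[0].squeeze()*1.5)
    p,d=viewer.camera(c)
    cv2.imwrite(f'pics/{c}2.png',cv2.resize(p[:,:,::-1],(768,576)))
```

```text
2.15 [ 0.45316206 -0.20104272  0.10309682]
side [[391.59810976 210.6636735 ]
 [389.666802   227.94611712]]
top [[520.92297074 266.97918233]
 [509.97535366 270.61483504]]
```

View pics/side2.png

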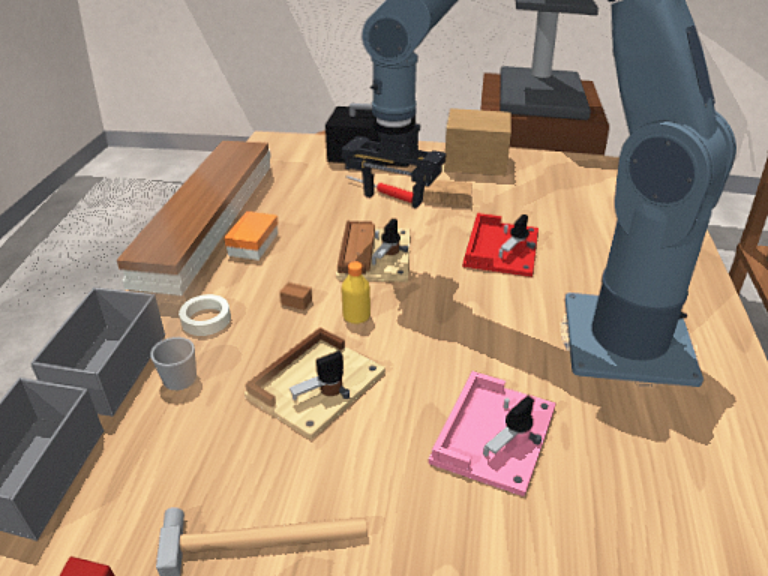

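The gripper is near the knob, with finger tips around (368,198) and (418,203). That is about 8 px above the projected TCP (391,210). I'll check against depth whether the real fingers match the reported pose.

Run:
```python
from h import *
s=r.get_state();t=np.array(s['tool_pos']);R=np.array(s['tcp_rot']);print(s['time'],t,s['joints'])
for c in('side','top'):
    p,d=viewer.camera(c);W=cloud(c,d)
    Q=W[d>0];Q=Q[(Q[:,2]>.088)&(abs(Q[:,:2]-t[:2]).max(1)<.1)]
    L=(Q-t)@R
    print(c,len(Q),'zmin',np.percentile(Q[:,2],[0,1,3]) if len(Q) else 0)
    f=L[(Q[:,2]<Q[:,2].min()+.028)]
    for sg in(-1,1):
        g=f[f[:,1]*sg>0]
        if len(g):print(sg,len(g),'x',g[:,0].min().round(4),g[:,0].max().round(4),'y',g[:,1].min().round(4),g[:,1].max().round(4),'z',g[:,2].max().round(4))
    if c=='side':cv2.imwrite('pics/s3.png',cv2.resize(p[90:180,200:330,::-1],None,fx=6,fy=6,interpolation=cv2.INTER_CUBIC))
```

```text
2.25 [ 0.45346174 -0.20116021  0.1034593 ] [ 34.48388335  26.87102881 -19.50024794 115.35872869  13.68501108
  39.76970114  -9.73924533]
side 4822 zmin [0.12470515 0.13770802 0.16080979]
-1 53 x -0.0148 0.0122 y -0.0605 -0.0441 z -0.0218
1 58 x -0.0092 0.0124 y 0.0421 0.0591 z -0.0211
top 10942 zmin [0.1878622  0.20566514 0.2136916 ]
-1 213 x -0.0331 0.0358 y -0.0917 -0.001 z -0.0846
1 148 x 0.0219 0.0355 y 0.0004 0.0848 z -0.0882
```

View pics/s3.png

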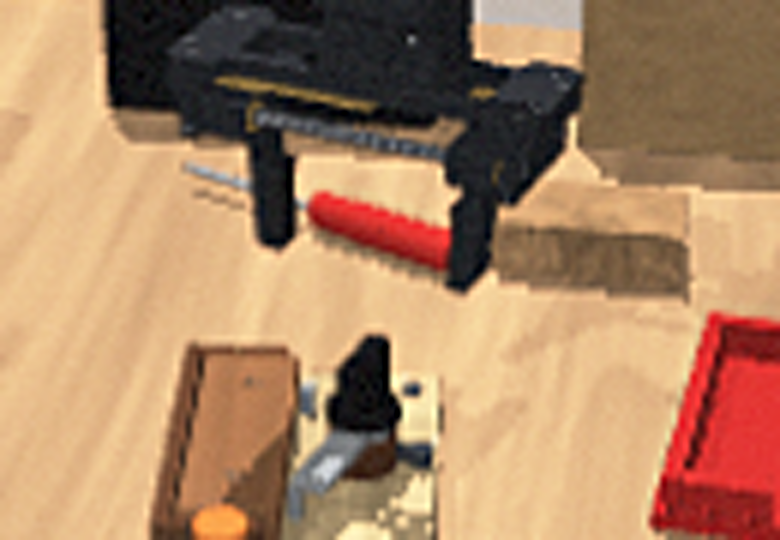

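Laterally the fingers match the reported pose, but their visible ends sit about 20 mm above the reported TCP. The jaws may swing on an arc and extend as they close. I'll test that above the knob with a partial close, and correct the 8 mm offset in x at the same time.

Emit:
step_arm(
  plan=[
    [0.0083,0,0,0,0.5],
    [0.0083,0,0,0,0.5],
    [0.0083,0,0,0,0.5],
    [0.0083,0,0,0,0.5],
    [0.0083,0,0,0,0.5],
    [0.0083,0,0,0,0.5],
  ],
  newtons=20,
)

```text
time: 2.95
tool_pos: [0.4547, -0.1924, 0.1019]
tcp_rot: [[0.277, 0.961, -0.0], [0.961, -0.277, 0.0], [-0.0, -0.0, -1.0]]
wrist_force: [-0.7, 0.4, -0.3]
gripper_width: 0.0424
```

```bash
cat > tips.py <<'E'
from h import *
s=r.get_state();t=np.array(s['tool_pos']);R=np.array(s['tcp_rot']);print(s['time'],t,s['gripper_width'],np.degrees(np.arctan2(R[1,0],R[0,0])),s['wrist_force'])
k=viewer.get_calibration('side');T=np.linalg.inv(np.array(k['pose']))
print(cv2.projectPoints(np.array([t]),cv2.Rodrigues(T[:3,:3])[0],T[:3,3],np.array(k['intrinsics']),np.array(k['D']))[0].squeeze())
p,d=viewer.camera('side');W=cloud('side',d)
Q=W[d>0];Q=Q[(Q[:,2]>.086)&(abs(Q[:,:2]-t[:2]).max(1)<.1)];L=(Q-t)@R
f=L[Q[:,2]<Q[:,2].min()+.028]
for sg in(-1,1):
    g=f[f[:,1]*sg>0]
    if len(g):print(sg,len(g),g.min(0).round(4),g.max(0).round(4))
E
python3 tips.py
```

```text
2.95 [ 0.45472108 -0.19244078  0.10193796] 0.04243974832356924 73.91947213511077 [-0.72106493  0.42560493 -0.31851959]
[260.11288347 142.15247652]
-1 53 [-0.0106 -0.0382 -0.0489] [ 0.0136 -0.0213 -0.0209]
1 63 [-0.0133  0.0183 -0.0486] [ 0.013   0.0342 -0.0222]
```

It isn't an arc: the ends stay about 20 mm behind the reported TCP. So I'll trust the vision, descend in stages and watch the force. First to reported z = 0.055, where the tips should really be at about 0.075.

Emit:
step_arm(
  plan=[
    [0,0,0.02,0,0.3],
    [0,0,0.035,0,0.3],
    [0,0,0.045,0,0.3],
    [0,0,0.047,0,0.3],
    [0,0,0.047,0,0.3],
  ],
)

```text
time: 3.5
tool_pos: [0.4548, -0.1923, 0.055]
tcp_rot: [[0.277, 0.961, -0.0], [0.961, -0.277, 0.0], [0.0, -0.0, -1.0]]
wrist_force: [-0.7, -0.8, 0.6]
gripper_width: 0.0309
```

```bash
sed -i 's/>.086/>.06/' tips.py
cat >> tips.py <<'E'
cv2.imwrite('pics/s4.png',cv2.resize(p[100:190,200:330,::-1],None,fx=6,fy=6,interpolation=cv2.INTER_CUBIC))
E
python3 tips.py
```

```text
3.5 [ 0.4548203  -0.19229089  0.05496971] 0.030892693554534813 73.93330309915358 [-0.65192246 -0.81355574  0.55061513]
[259.92849821 155.83976062]
-1 63 [-0.0195 -0.0292 -0.0327] [ 0.0221 -0.     -0.0056]
1 45 [-0.0226  0.0001 -0.0336] [ 0.0201  0.0289 -0.0061]
```

View pics/s4.png

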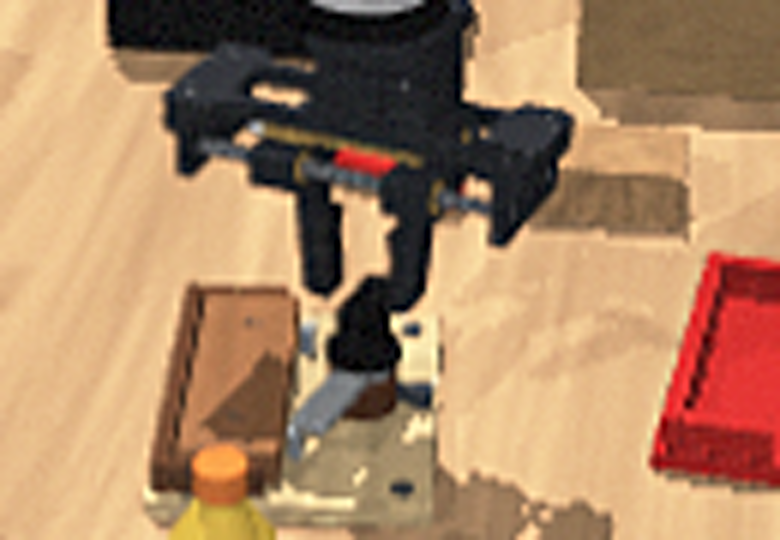

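The tips (at about (322,290) and (405,305)) just straddle the bar's top (375,285), so the reported TCP really is about 20 mm too low. I'll go down another 20 mm.

Emit:
step_arm(
  plan=[
    [0,0,0.005,0,0.3],
    [0,0,0.01,0,0.3],
    [0,0,0.015,0,0.3],
    [0,0,0.02,0,0.3],
    [0,0,0.02,0,0.3],
  ],
)

```text
time: 4.05
tool_pos: [0.4543, -0.1921, 0.0343]
tcp_rot: [[0.277, 0.961, -0.001], [0.961, -0.277, 0.0], [0.0, -0.001, -1.0]]
wrist_force: [-0.3, -0.2, -0.5]
gripper_width: 0.0309
```

Emit:
step_arm(
  plan=[
    [0,0,0,0,1],
    [0,0,0,0,1],
    [0,0,0,0,1],
    [0,0,0,0,1],
    [0,0,0,0,1],
    [0,0,0,0,1],
  ],
  newtons=35,
)

```text
time: 4.65
tool_pos: [0.4559, -0.1926, 0.0353]
tcp_rot: [[0.277, 0.961, 0.002], [0.961, -0.277, -0.0], [0.0, 0.002, -1.0]]
wrist_force: [5.9, -1.8, -4.8]
gripper_width: 0.0137
```

```bash
sed -i 's/s4.png/s5.png/' tips.py; python3 tips.py
```

```text
4.65 [ 0.45585853 -0.1925985   0.03525279] 0.013732960515495487 73.94042264524694 [ 5.88528581 -1.83696125 -4.78147743]
[259.54532088 161.33533159]
-1 76 [-0.0128 -0.0231 -0.0529] [ 0.0219 -0.0002 -0.0252]
1 61 [-0.0113  0.0002 -0.0523] [ 0.0207  0.0229 -0.0249]
```

View pics/s5.png

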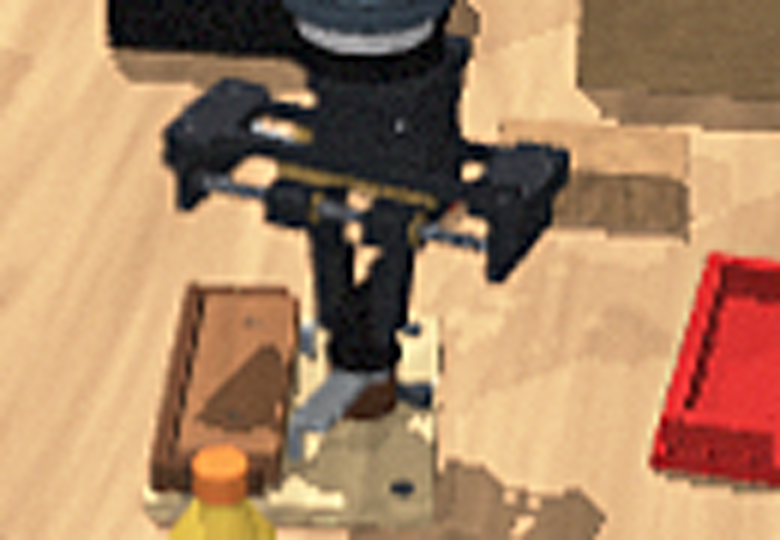

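The fingers hold the bar: opening 13.7 mm for a 14 mm bar. Now I turn it clockwise, which is + about tool z.

Emit:
step_arm(
  plan=[
    [0,0,0,0.5,1],
    [0,0,0,1.1,1],
    [0,0,0,1.7,1],
    [0,0,0,2.3,1],
    [0,0,0,2.9,1],
    [0,0,0,3.5,1],
    [0,0,0,4.1,1],
    [0,0,0,4.3,1],
  ],
)

```text
time: 5.5
tool_pos: [0.4566, -0.1931, 0.0353]
tcp_rot: [[0.773, 0.634, 0.003], [0.634, -0.773, -0.001], [0.002, 0.003, -1.0]]
wrist_force: [7.3, -3.5, -8.3]
gripper_width: 0.0136
```

Emit:
step_arm(
  plan=[
    [0,0,0,0.6,1],
    [0,0,0,1.2,1],
    [0,0,0,1.8,1],
    [0,0,0,2.4,1],
    [0,0,0,3.0,1],
    [0,0,0,3.6,1],
    [0,0,0,4.2,1],
    [0,0,0,4.2,1],
  ],
)

```text
time: 6.3
tool_pos: [0.457, -0.194, 0.0353]
tcp_rot: [[0.995, 0.1, 0.004], [0.1, -0.995, -0.002], [0.004, 0.003, -1.0]]
wrist_force: [7.7, -6.2, -10.8]
gripper_width: 0.014
```

```bash
sed -i 's/s5.png/s6.png/' tips.py; python3 tips.py; python3 -c "
from cell import r;s=r.get_state();print(s['ft_torque'],s['joints'])"
```

```text
6.3 [ 0.45703249 -0.19395495  0.03529284] 0.014028690140855815 5.737307222785065 [  7.69064619  -6.21808707 -10.81400038]
[259.22876295 161.05770201]
-1 76 [-0.0202 -0.023  -0.0518] [ 0.019  -0.0016 -0.0253]
1 5 [-0.0228  0.0013 -0.0355] [ 0.0192  0.0065 -0.0255]
[-1.01057628 -1.57594561 -0.13307556] [ 16.96959476  32.69867065   0.99177325 117.7683622   -0.97936197
  29.26101787 -65.5138822 ]
```

View pics/s6.png

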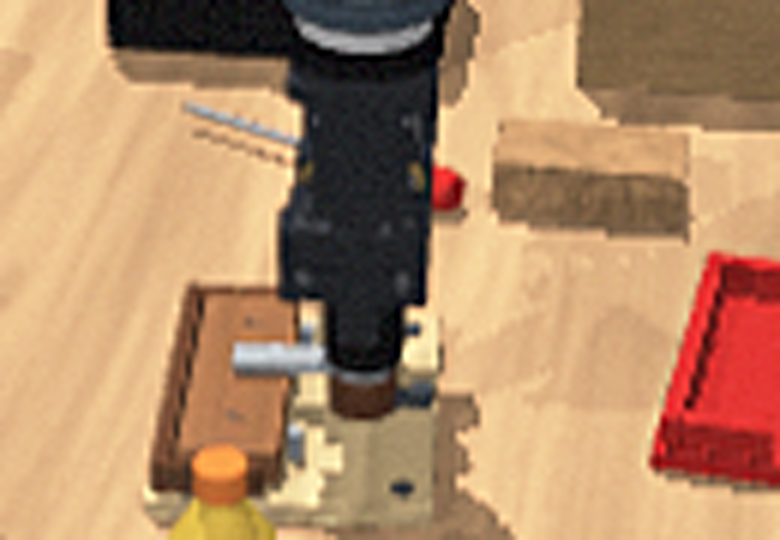

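The steel arm now lies square across the board (235–320,358). Now to release the knob and retreat straight up.

Emit:
step_arm(
  plan=[
    [0,0,0,0,0.2],
    [0,0,0,0,0.2],
    [0,0,0,0,0.2],
    [0,0,0,0,0.2],
  ],
)

```text
time: 6.75
tool_pos: [0.4542, -0.192, 0.035]
tcp_rot: [[0.995, 0.103, -0.001], [0.103, -0.995, 0.001], [-0.001, -0.001, -1.0]]
wrist_force: [-0.6, 0.1, 0.0]
gripper_width: 0.0351
```

Emit:
step_arm(
  plan=[
    [0,0,-0.02,0,0.2],
    [0,0,-0.05,0,0.2],
    [0,0,-0.09,0,0.2],
    [0,0,-0.13,0,0.2],
    [0,0,-0.17,0,0.2],
    [-0.05,0,-0.2,0,0.2],
    [-0.09,0,-0.2,0,0.2],
    [-0.09,0,-0.2,0,0.2],
  ],
)

```text
time: 7.55
tool_pos: [0.3598, -0.2023, 0.2354]
tcp_rot: [[0.995, 0.099, -0.002], [0.099, -0.995, 0.0], [-0.002, -0.001, -1.0]]
wrist_force: [1.0, -0.8, -0.8]
gripper_width: 0.0352
```

Run:
```python
from h import *
s=r.get_state();print(s['time'],s['tool_pos'],s['wrist_force'],s['gripper_width'])
p,d=viewer.camera('side');W=cloud('side',d)
cv2.imwrite('pics/s7.png',cv2.resize(p[:,:,::-1],(768,576)))
m=(d>0)&(abs(W[...,0]-.4555)<.07)&(abs(W[...,1]+.193)<.07)&(W[...,2]>.07)&(W[...,2]<.09);print('bar',line(W[m][:,:2]))
o=viewer.masks_of('board','side')
if o:
    Q=W[o[0]['pixels']&(d>0)];Q=Q[abs(Q[:,2]-.032)<.006];print('board',cv2.minAreaRect(Q[:,:2].astype(np.float32)))
```

```text
7.55 [ 0.35983246 -0.20232354  0.23535802] [ 0.96912232 -0.80314423 -0.83242603] 0.035205455918441125
bar (array([ 0.45468196, -0.19216908]), np.float64(-173.03126569999628), array([0.00433997, 0.0124192 ]))
board ((0.5181052684783936, -0.18942391872406006), (0.052957139909267426, 0.16484984755516052), 5.8795390129089355)
```

View pics/s7.png

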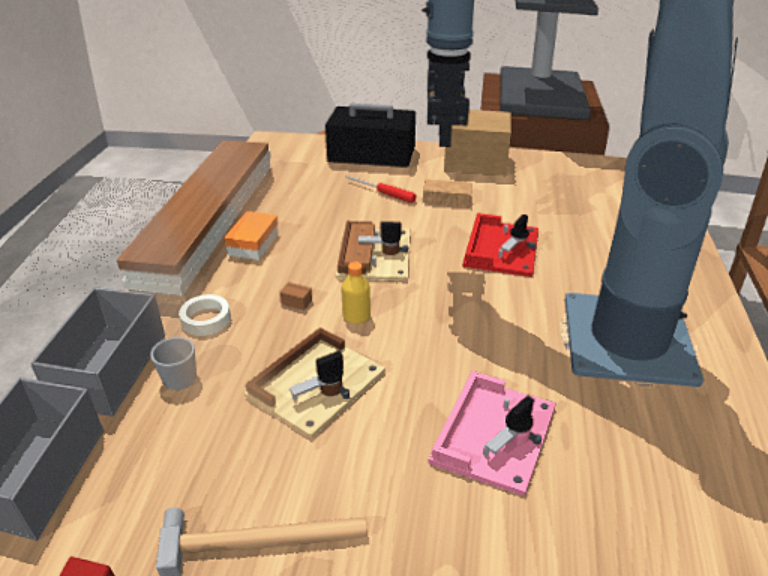

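The clamp arm lies across the board at (372,240), the bar is at about 7° (locked is about 5°), the board hasn't moved, the empty jig's clamp is still open, and the gripper is clear. I'm handing it in.

```bash
python3 -c "
from cell import r;print(r.sign_off())"
```

```text
the job is handed in; nothing more can be done
None
```

I turned the loaded (right-hand) jig's knob about 68° clockwise, released it, pulled the gripper clear and handed the job in at about 7.6 s. The hand-in gives no verdict.

**Last checks:**
- **Clamp:** after release, the bar measured about 7° in the world frame. It started at about 74°, and locked should be near 5°. In the final picture the steel arm lies square across the board.
- **Board:** its centre measured within about 2 mm of where the same camera had it at the start.
- **Empty jig:** I judged its clamp still open from the final picture and did not measure it.
- **Gripper:** it is clear of everything, with about 1 N on the wrist sensor, which is noise level.

**Disagreement:** the camera depth showed the finger ends about 20 mm behind the reported tool position, at any opening. I trusted the cameras and gripped with the reported height at 0.035 m. The jaws closing to 13.7 mm on the 14 mm bar bore that out.

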